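# Sort painted and primed shells at the craft table

## Robot

A 6-joint arm with a two-finger parallel gripper is mounted at the origin on the work surface. World frame = base frame: x ahead of the robot, y to its left, z up, the work surface at z = 0. Lengths are in mm, angles in degrees, forces in N, time in s.
With the tool pointing down it reaches from about 425 to 950 mm from the base axis. Payload 3.5 kg.
Tool frame: the origin (TCP) lies midway between the tips of the shut fingers; the grasp point (between the pads) lies 19 mm behind it; z points along the fingers, y is the line along which they close (so a half turn about z gives the same grasp; the last joint's range is limited). The gripper opens to 85 mm and grips with 20 to 120 N. Pads are 22 mm wide; open, the fingers measure 114 mm over their backs; the gripper's body (76 mm by 85 mm) begins 54 mm behind the grasp point. The pads swing forward as they close: fully open they stand 13 mm farther back than shut.
Start: joints at [-8.594, 16.404, 90.338, -0, 73.258, -8.594], TCP at [674.986, 0.032, 231.325] pointing down, gripper open.
Joint ranges: [-158.93, 158.93], [-51.34, 127.21], [12.03, 142.37], [-87.48, 267.48], [13.55, 161.25], [-162.69, 162.69]. Speed limits (degrees/s): [159.86, 159.86, 180, 180, 180, 180].

## Interface

Orientations are given as [roll, pitch, yaw] about the fixed x, y, z axes, in that order (R = Rz(yaw) Ry(pitch) Rx(roll)).
In Python, from bench import manip gives the robot as it stands.
- The arm moves only by the tool arm_command, never from a script. Its argument "commands" is a list of rows, each an object with "jaw": the opening, from -1 (shut) to 1 (fully open); "xyz": the shift along the tool's x, y, z scaled (see below), a list of three; "turn": the turn about the tool's z scaled (see below). A call has 1 to 20 rows; each row is the pose to reach, as a shift and turn from the pose commanded when the call began, along the tool's axes at that moment; what a row does not reach only later rows make up. The controller multiplies each number of a shift by 200 mm and each number of a turn by 90 degrees. A row lasts 1/10 s, in which the tool goes at most 50 mm and 8.59 degrees, less where a joint would pass 70% of its speed; a pose out of reach is approached as far as the arm can. A call with a number of a shift or a turn outside -1 to 1 is refused whole. A call with a gripper value outside its range is refused whole. The fingers move at their own pace and stop on an object; "grip_force" is the grip in N (left out, the last holds). Time passes only in rows, so rows that repeat a pose let the fingers close. It gives the time, the measured TCP pose, the force, the opening and the grip force at its end, in the units of the state.
- manip.get_state(): the state, without advancing time (a new reading comes with each control period).
- manip.snapshot(name): name is "scene" or "side" or "wrist"; returns the picture (384x512x3 uint8, red, green, blue); there is no depth.
- manip.camera_info(name): a dict with "K" (3x3 intrinsics, pixels), "k1" (the pictures are not rectified: a ray, as slopes to the right and down, at radius r is drawn at 1 + k1 r^2 times it, then the intrinsics apply), "rvec" (rotation vector, rad) and "tvec" (3), from world to camera coordinates, as OpenCV has them; the wrist camera has in their place "T_tool_cam" (4x4, takes a point from camera to tool coordinates, whose origin is the TCP and whose axes are the flange's). Camera axes: x right, y down, z forward; pixel columns grow to the right and rows downward; lengths in mm; the calibration is good to about 2 mm. A picture is of the moment at which its call begins: read the wrist's pose just before it. camera_info takes no time and is no camera call.
- manip.sign_off(): hands the job in; it is judged then, once.
The state is a dict: "time": time; "joints": joint angles; "joint_vel": joint speeds; "joint_torque": joint torques, N m; "position": TCP position; "tool_rot": TCP orientation; "ft_force": force on the tool from outside, world axes, zero at the start; "moment": the same for the moment, N m; "grip_width": finger opening in mm; "finger_force": force on a finger pad.
Only numpy, scipy, OpenCV 4.12 (cv2) and the standard library are available. Lean on these libraries where they do the work, as an engineer would, in place of code of your own. Each camera call takes 0.05 s, during which the arm holds its last target. There are 200 camera calls.

## Task

Sort the half shells: slide the green and the red one along the table into the blue bin without lifting or overturning them (they crack easily), and get the white one from the table into the white bin. Empty the two white shells lying on the drying tray into the white bin too, by raising the tray's red handle until they slide off, then lower the tray again. All shells should end up lying inside their bins, and everything else on the table should stay where it is.

Things in the scene. Friction and masses are not known exactly. Their poses are not given: they have to be found in the camera images.
- green_shell: Green half shell of painted papier-mache, a low dome 80 mm across and 36 mm high, flat underneath, with an upright rim for the lowest 14 mm; about 70 g. Origin at the centre of its flat underside, z up out of the dome. Starts on the table, dome up, between the two bins, in a row running away from the robot with the red and the white shell, in any order.
- red_shell: Red shell, same shape as the green one, in the same row.
- white_shell: White (primed, unpainted) shell, same shape, in the same row on the table.
- tray_shell_near: White shell of the same shape, lying dome up on the drying tray, on its half nearer the robot.
- tray_shell_far: White shell of the same shape, lying dome up on the drying tray, on the farther half.
- blue_bin: Blue sorting bin for the painted shells, to the robot's right (-y), fixed: three walls 45 mm high and 8 mm thick standing on the table, no floor, so shells slide in over the table. Inside 320 mm along its x and 120 mm along its y. Origin at table level in the middle of the inside; walls at both x ends and on the -y side; the whole +y side (at y = +60 mm), which faces the shells, is open.
- white_bin: White sorting bin for the white shells, to the robot's left (+y), fixed: three walls 45 mm high and 8 mm thick, no floor. Inside 320 mm along its x and 170 mm along its y. Origin at table level in the middle of the inside; walls at both x ends and on the +y side; the whole -y side (at y = -85 mm), which faces the shells, is open. The drying tray is hinged on top of its +y wall.
- tray (a joint): Hinge of the drying tray, rad: 0 level (resting), grows as the handle side is raised over the white bin, up to 1.25. Not sprung: it sinks back when let go. The tray is brown wood, 200 mm along the bin's x by 126 mm, level floor 52 mm above the table, rims 12 mm high on three sides, open on the hinge side above the bin. Shells begin to slide at roughly 0.4 to 0.7 rad.
- tray_handle (a point): Middle of the red round handle bar of the drying tray: 12 mm thick, 132 mm long along the bin's x, parallel to the hinge, 36 mm clear of the tray's outer rim, axis 55 mm above the table when the tray is level. Moves with the tray.
- tray_hinge (a point): Middle of the tray's hinge line, which runs along the white bin's x on top of its +y wall, 46 mm above the table. The handle lies 164 mm from it along the tray and 9 mm above it.
- tray_floor (a point): Middle of the tray's upper floor face, 60 mm from the hinge; x along the hinge, y towards the handle, z out of the floor; moves with the tray.
- primer_bottle: Bystander: white primer bottle, 66 mm across, 160 mm high, right of the blue bin. Origin under its centre.
- water_cup: Bystander: clear cup, 72 mm across, 70 mm high, beyond the row of shells. Origin under its centre.
- yellow_pot: Bystander: yellow paint pot, 50 mm across, 50 mm high, just beyond the far end of the row of shells. Origin under its centre.
- orange_pot: Bystander: orange paint pot, 50 mm across, 50 mm high, beyond the far end of the white bin. Origin under its centre.
- palette: Bystander: white paint dish, 100 mm across, 18 mm high, on the robot's side of the drying tray. Origin under its centre.
- brush: Bystander: paint brush with a yellow handle, 180 mm long, lying right of the blue bin.
- blue_pot: Bystander: blue paint pot, 50 mm across, 50 mm high, right of the blue bin. Origin under its centre.
Mind the look-alikes: they are no part of the job. Several things have the shape of the green_shell; the one meant has the colours described above.

How it is judged (in metres and radians):
On the way:
1. the drying tray is raised with both of its shells still on it (value of joint tray above 0.2 rad and y of tray_shell_near in the frame of tray_floor between -0.06 and 0.06 m and x of tray_shell_near in the frame of tray_floor between -0.1 and 0.1 m and z of tray_shell_near in the frame of tray_floor between -0.01 and 0.03 m and y of tray_shell_far in the frame of tray_floor between -0.06 and 0.06 m and x of tray_shell_far in the frame of tray_floor between -0.1 and 0.1 m and z of tray_shell_far in the frame of tray_floor between -0.01 and 0.03 m).
At the end, for the whole second after the job is handed in: Green and red shell rest flat inside the blue bin (sticking out at most 10 mm), the three white shells rest inside the white bin (any way up, even on one another; underside centres over 30 mm in from its open side, below 80 mm), and the tray is down again (under 0.08 rad) (x of green_shell in the frame of blue_bin between -0.13 and 0.13 m and y of green_shell in the frame of blue_bin between -0.07 and 0.03 m and height (world z) of each of green_shell, red_shell below 0.01 m and angle between each of green_shell, red_shell's own z axis and vertical below 0.15 rad and linear speed of each of green_shell, red_shell, white_shell, tray_shell_near, tray_shell_far below 0.02 m/s and x of red_shell in the frame of blue_bin between -0.13 and 0.13 m and y of red_shell in the frame of blue_bin between -0.07 and 0.03 m and x of white_shell in the frame of white_bin between -0.162 and 0.162 m and y of white_shell in the frame of white_bin between -0.055 and 0.087 m and height (world z) of each of white_shell, tray_shell_near, tray_shell_far below 0.08 m and x of tray_shell_near in the frame of white_bin between -0.162 and 0.162 m and y of tray_shell_near in the frame of white_bin between -0.055 and 0.087 m and x of tray_shell_far in the frame of white_bin between -0.162 and 0.162 m and y of tray_shell_far in the frame of white_bin between -0.055 and 0.087 m and value of joint tray below 0.08 rad); the robot touches nothing.
It fails at once if a painted shell (green or red) is lifted more than 20 mm off the table or tipped by more than 0.5 rad (height (world z) of any of green_shell, red_shell above 0.02 m or angle between any of green_shell, red_shell's own z axis and vertical above 0.5 rad).
It fails at once if a bystander is moved by more than 30 mm (distance of any of primer_bottle, water_cup, yellow_pot, orange_pot, palette, brush, blue_pot from where it was at the start of the episode above 0.03 m).
It also fails if it takes over 67 s, if anything falls off the work surface, if the arm or the gripper's body presses on something with over 40 N, if the wrist force passes 120 N, or if a joint passes its speed limit or range.

## Working session

There is one attempt and no reset: what is moved stays moved. The work goes in short steps, Python scripts to look and compute and a tool call to move; the robot and the scene stay as the last step left them, time stands still between calls to the robot, and variables do not carry over. Pictures are saved under pics/ and viewed, at most 10 in all, crops included, and the job is handed in when it is done.

Besides the shell and the picture viewer there is one more tool, called after ">>>" as name([rows], argument=value, ...), one row to a line, values as JSON. arm_command: Moves the arm, as the interface text tells. Shifts and turns lie within -1 to 1; 1 stands for 200 mm of shift or 90 degrees of turn. Its arguments: {"type":"object","properties":{"commands":{"type":"array"},"grip_force":{"type":"number"}},"required":["commands"]}

```bash
mkdir -p pics; cat > h.py <<'E'
import numpy as np, cv2
from bench import manip
def cam(n):
    c=manip.camera_info(n); return c
def ray(n,u,v):
    c=cam(n);K=np.array(c['K']);x=(u-K[0,2])/K[0,0];y=(v-K[1,2])/K[1,1]
    k=c['k1'];rd=np.hypot(x,y);r=rd
    for _ in range(30): r=rd/(1+k*r*r)
    s=r/rd if rd>0 else 1
    d=np.array([x*s,y*s,1.])
    R=cv2.Rodrigues(np.array(c['rvec'],float))[0];t=np.array(c['tvec'],float).ravel()
    return -R.T@t, R.T@d
def onz(n,u,v,z):
    o,d=ray(n,u,v); return (o+d*(z-o[2])/d[2]).round(1)
def proj(n,p):
    c=cam(n);K=np.array(c['K']);R=cv2.Rodrigues(np.array(c['rvec'],float))[0]
    q=R@np.array(p,float)+np.array(c['tvec'],float).ravel();a=q[:2]/q[2];a=a*(1+c['k1']*(a@a))
    return (K[:2,:2]@a+K[:2,2]).round(1)
def snap(n,f,crop=None,s=1):
    im=manip.snapshot(n)[:,:,::-1]
    cv2.imwrite('pics/raw_'+f,im)
    if crop: im=im[crop[1]:crop[3],crop[0]:crop[2]]
    im=cv2.resize(im,None,fx=s,fy=s,interpolation=cv2.INTER_CUBIC)
    cv2.imwrite('pics/'+f,im)
E
python3 - <<'E'
from h import *
snap('scene','a.png',s=1.5);snap('side','b.png',s=1.5)
for n in('scene','side'):
    c=cam(n);print(c['K'],c['k1'],ray(n,256,192))
s=manip.get_state();print(s['position'],s['tool_rot'],s['ft_force'],s['grip_width'])
E
```

```text
[[356.49855829   0.         262.82750841]
 [  0.         356.49855829 194.91349519]
 [  0.           0.           1.        ]] 0.020725931898098526 (array([986.91612803, 330.53419449, 794.59301856]), array([-0.4945356 , -0.39900505, -0.77243969]))
[[403.34811688   0.         254.55386239]
 [  0.         403.34811688 191.24198322]
 [  0.           0.           1.        ]] -0.01951513646624813 (array([ 194.01503515, -733.46604024,  917.07989887]), array([ 0.30280039,  0.60750631, -0.73434623]))
[6.74419686e+02 1.25084904e-01 2.30087084e+02] [-1.79881148e+02 -1.79561862e-02  9.00005643e+01] [-0.48898503 -0.38139824 -0.52821701] 85.4838068385898
```

View pics/a.png

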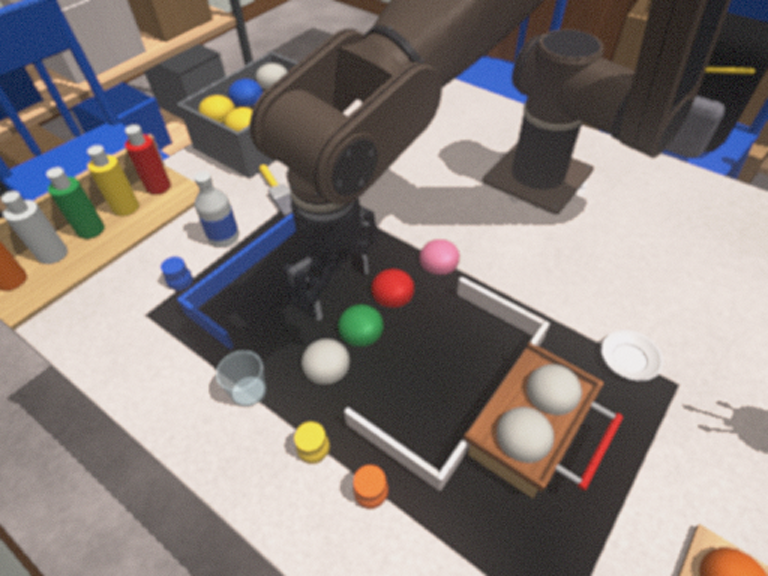

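View pics/b.png

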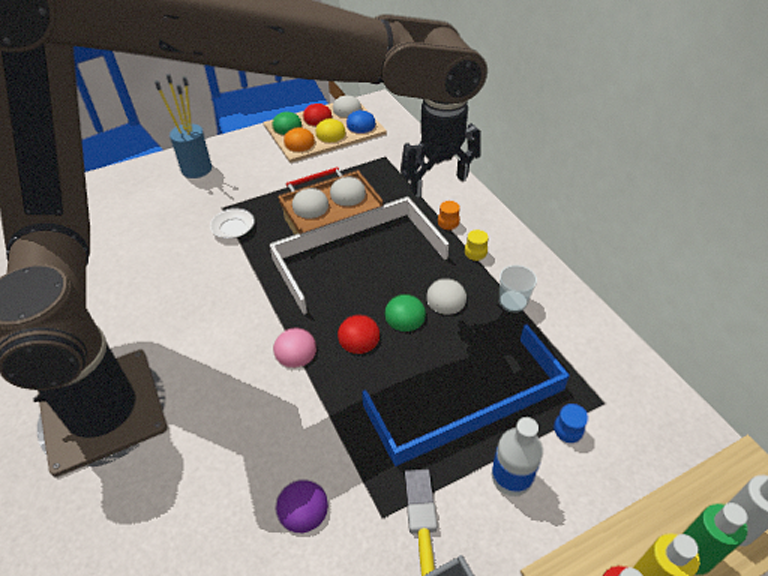

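Scene view, px at 1.5x: red shell (393,288), green (361,325) and white (326,361) stand between the bins. The tray shells are at (554,389) and (525,434), and the handle runs from (619,417) to (584,484). Possible confusions are the pink dome (440,257), the purple dome (side view 301,505), and the domes on the rear board and in the crate. The ones meant are the saturated red, green and white domes in the row between the bins. I'll confirm this in one crop.

```bash
python3 - <<'E'
from h import *
P={'scene':dict(red=(393,288,15),green=(361,325,15),white=(326,361,15),pink=(440,257,15),tn=(554,389,67),tf=(525,434,67),h1=(619,417,55),h2=(584,484,55),
 wNearEnd=(460,280,45),wNearCorner=(547,323,45),wFarEnd=(347,410,45),wFarCorner=(441,480,45),bFarEnd=(229,340,45),bFarCorner=(180,300,45),palette=(631,357,9),orange=(370,480,45),yellow=(311,436,45)),
'side':dict(red=(359,334,15),green=(405,313,15),white=(447,296,15),pink=(295,347,15),tn=(310,204,67),tf=(348,192,67),h1=(287,184,55),h2=(340,170,55),
 wNearEnd=(303,292,45),wNearCorner=(272,245,45),wFarEnd=(447,240,45),wFarCorner=(408,200,45),bFarEnd=(527,328,45),bFarCorner=(567,376,45),bNearEnd=(367,393,45),bNearCorner=(396,453,45),palette=(233,225,9),orange=(450,205,45),yellow=(477,236,45))}
for k in P['side']:
    print(k,*[onz(n,P[n][k][0]/1.5,P[n][k][1]/1.5,P[n][k][2])[:2] for n in P if k in P[n]])
# colour blob centroids
for n,f in(('scene','raw_a.png'),('side','raw_b.png')):
    hsv=cv2.cvtColor(cv2.imread('pics/'+f),cv2.COLOR_BGR2HSV)
    for nm,lo,hi in(('red',(0,190,110),(6,255,255)),('green',(60,140,50),(75,255,255))):
        m=cv2.inRange(hsv,lo,hi);nl,_,st,ce=cv2.connectedComponentsWithStats(m)
        for i in range(1,nl):
            if st[i,4]>250: print(n,nm,st[i],onz(n,*ce[i],15)[:2])
im=cv2.imread('pics/raw_a.png')[150:270,190:330];cv2.imwrite('pics/c.png',cv2.resize(im,None,fx=4,fy=4,interpolation=2))
E
```

```text
red [477.7 -58.5] [469.6 -70.7]
green [580.2 -53.4] [571.8 -65.6]
white [673.8 -54.2] [667.5 -65.6]
pink [359.1 -31. ] [350.3 -42.8]
tn [526.1 283.5] [515.9 270.2]
tf [616.9 282.4] [607.6 268.8]
h1 [504.  380.5] [501.1 377.1]
h2 [627.5 380.2] [631.9 367.8]
wNearEnd [409.4  44.2] [408.7  52.7]
wNearCorner [403.3 215.9] [401.3 208.6]
wFarEnd [732.6  44.3] [734.6  48.4]
wFarCorner [736.5 218.8] [726.2 204. ]
bFarEnd [ 751.5 -198.2] [ 740.6 -224.7]
bFarCorner [ 744.3 -333. ] [ 737.8 -343.4]
bNearEnd [ 417.3 -213.7]
bNearCorner [ 408.8 -334.1]
palette [355.5 357.3] [354.  352.6]
orange [795.7 138.9] [800.7 144.1]
yellow [796.5  28.2] [797.4  29.2]
scene red [249 180  26  24 283] [473.6 -64.8]
scene green [226 204  29  25 390] [576.  -58.2]
side red [225 210  28  25 495] [468.9 -67.6]
side green [257 196  27  25 507] [571.9 -64.1]
side green [456 336  42  47 826] [ 762.9 -657.4]
```

View pics/c.png

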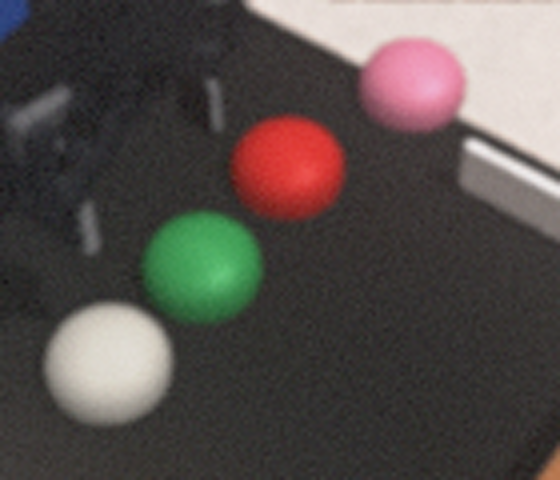

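The crop confirms it: red (290,168), green (203,268) and white (110,365) are the row shells, and pink (413,85) is a look-alike I'll leave alone. The bins line up with the world axes. Moving behind the red shell first.

>>> arm_command([
  {"jaw": 0.18,"xyz": [0.025,-1,0.85],"turn": 0},
  {"jaw": 0.18,"xyz": [0.025,-1,0.85],"turn": 0},
  {"jaw": 0.18,"xyz": [0.025,-1,0.85],"turn": 0},
  {"jaw": 0.18,"xyz": [0.025,-1,0.85],"turn": 0},
  {"jaw": 0.18,"xyz": [0.025,-1,0.85],"turn": 0},
  {"jaw": 0.18,"xyz": [0.025,-1,0.85],"turn": 0},
  {"jaw": 0.18,"xyz": [0.025,-1,0.85],"turn": 0},
  {"jaw": 0.18,"xyz": [0.025,-1,0.85],"turn": 0},
  {"jaw": 0.18,"xyz": [0.025,-1,0.85],"turn": 0},
], grip_force=20)

```text
time: 1.0
position: [478.3, 4.4, 63.7]
tool_rot: [179.7, 0.1, 90.0]
ft_force: [0.2, 0.5, 0.5]
grip_width: 50.2
finger_force: 0.0
```

>>> arm_command([
  {"jaw": 0.18,"xyz": [0,0,0.2],"turn": 0},
  {"jaw": 0.18,"xyz": [0,0,0.28],"turn": 0},
  {"jaw": 0.18,"xyz": [0,0,0.28],"turn": 0},
  {"jaw": 0.18,"xyz": [-0.06,0,0.28],"turn": 0},
  {"jaw": 0.18,"xyz": [-0.12,0,0.28],"turn": 0},
  {"jaw": 0.18,"xyz": [-0.18,0,0.28],"turn": 0},
  {"jaw": 0.18,"xyz": [-0.24,0,0.28],"turn": 0},
  {"jaw": 0.18,"xyz": [-0.31,0.005,0.28],"turn": 0},
  {"jaw": 0.18,"xyz": [-0.38,0.01,0.28],"turn": 0},
  {"jaw": 0.18,"xyz": [-0.45,0.015,0.28],"turn": 0},
  {"jaw": 0.18,"xyz": [-0.52,0.02,0.28],"turn": 0},
  {"jaw": 0.18,"xyz": [-0.59,0.025,0.28],"turn": 0},
  {"jaw": 0.18,"xyz": [-0.66,0.03,0.28],"turn": 0},
  {"jaw": 0.18,"xyz": [-0.73,0.035,0.28],"turn": 0},
  {"jaw": 0.18,"xyz": [-0.8,0.04,0.28],"turn": 0},
])

```text
time: 2.5
position: [483.0, -156.1, 5.3]
tool_rot: [-180.0, -0.0, 90.0]
ft_force: [0.3, 0.7, -0.1]
grip_width: 49.9
finger_force: 0.4
```

```bash
python3 - <<'E'
from h import *
snap('side','d.png',(150,100,450,340),2.5)
E
```

```text
(no output)
```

View pics/d.png

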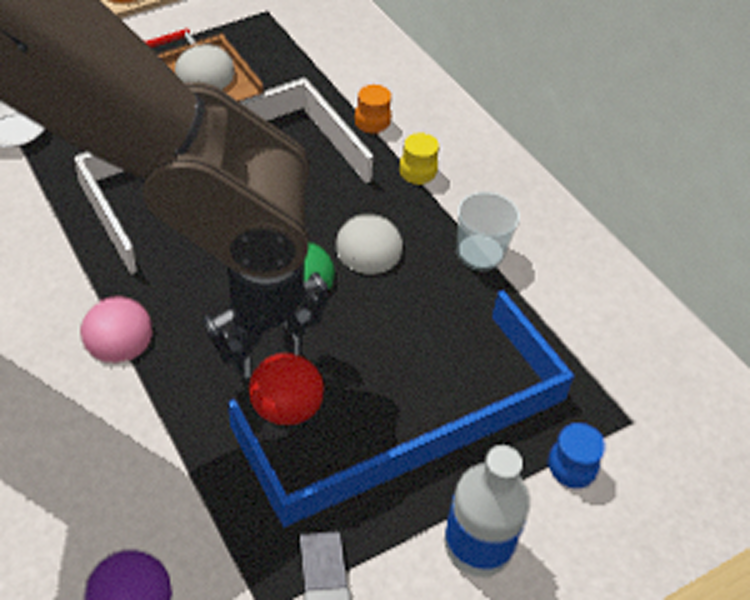

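Red is sliding flat between the fingers (crop 287,388) and about to enter the bin. I'll finish that push and then go behind green.

>>> arm_command([
  {"jaw": 0.18,"xyz": [-0.07,0,0],"turn": 0},
  {"jaw": 0.18,"xyz": [-0.14,0,0],"turn": 0},
  {"jaw": 0.18,"xyz": [-0.21,0,0],"turn": 0},
  {"jaw": 0.18,"xyz": [-0.28,0,0],"turn": 0},
  {"jaw": 0.18,"xyz": [-0.35,0,0],"turn": 0},
  {"jaw": 0.18,"xyz": [-0.39,0,0],"turn": 0},
  {"jaw": 0.18,"xyz": [-0.42,0,0],"turn": 0},
  {"jaw": 0.18,"xyz": [-0.42,0,0],"turn": 0},
  {"jaw": 0.18,"xyz": [-0.3,0,0],"turn": 0},
  {"jaw": 0.18,"xyz": [-0.2,0,-0.2],"turn": 0},
  {"jaw": 0.18,"xyz": [0,0,-0.35],"turn": 0},
  {"jaw": 0.18,"xyz": [0.2,0.1,-0.35],"turn": 0},
  {"jaw": 0.18,"xyz": [0.4,0.2,-0.35],"turn": 0},
  {"jaw": 0.18,"xyz": [0.6,0.3,-0.35],"turn": 0},
  {"jaw": 0.18,"xyz": [0.8,0.45,-0.35],"turn": 0},
  {"jaw": 0.18,"xyz": [0.8,0.45,-0.35],"turn": 0},
  {"jaw": 0.18,"xyz": [0.8,0.45,-0.2],"turn": 0},
  {"jaw": 0.18,"xyz": [0.8,0.45,0],"turn": 0},
  {"jaw": 0.18,"xyz": [0.8,0.45,0],"turn": 0},
])

```text
time: 4.45
position: [567.4, 6.0, -0.4]
tool_rot: [-179.3, -0.1, 90.0]
ft_force: [-1.0, 0.3, -0.2]
grip_width: 50.0
finger_force: 0.0
```

>>> arm_command([
  {"jaw": 0.18,"xyz": [-0.06,0,0],"turn": 0},
  {"jaw": 0.18,"xyz": [-0.12,0,0],"turn": 0},
  {"jaw": 0.18,"xyz": [-0.18,0,0],"turn": 0},
  {"jaw": 0.18,"xyz": [-0.24,0,0],"turn": 0},
  {"jaw": 0.18,"xyz": [-0.31,0,0],"turn": 0},
  {"jaw": 0.18,"xyz": [-0.38,0,0],"turn": 0},
  {"jaw": 0.18,"xyz": [-0.45,0,0],"turn": 0},
  {"jaw": 0.18,"xyz": [-0.52,0,0],"turn": 0},
  {"jaw": 0.18,"xyz": [-0.59,0,0],"turn": 0},
  {"jaw": 0.18,"xyz": [-0.66,0,0],"turn": 0},
  {"jaw": 0.18,"xyz": [-0.73,0,0],"turn": 0},
  {"jaw": 0.18,"xyz": [-0.8,0,0],"turn": 0},
  {"jaw": 0.18,"xyz": [-0.86,0,0],"turn": 0},
  {"jaw": 0.18,"xyz": [-0.93,0,0],"turn": 0},
  {"jaw": 0.18,"xyz": [-1,0,0],"turn": 0},
  {"jaw": 0.18,"xyz": [-1,0,0],"turn": 0},
])

```text
time: 6.05
position: [573.3, -197.1, 5.6]
tool_rot: [179.9, 0.1, 89.9]
ft_force: [1.2, -0.1, -0.4]
grip_width: 50.6
finger_force: 0.0
```

>>> arm_command([
  {"jaw": 0.18,"xyz": [-0.07,0,0],"turn": 0},
  {"jaw": 0.18,"xyz": [-0.14,0,0],"turn": 0},
  {"jaw": 0.18,"xyz": [-0.19,0,0],"turn": 0},
  {"jaw": 0.18,"xyz": [-0.22,0,0],"turn": 0},
  {"jaw": 0.18,"xyz": [-0.22,0,0],"turn": 0},
  {"jaw": 0.18,"xyz": [-0.1,0,0],"turn": 0},
  {"jaw": 0.18,"xyz": [0,0,-0.2],"turn": 0},
  {"jaw": 0.18,"xyz": [0.1,0,-0.4],"turn": 0},
  {"jaw": 0.18,"xyz": [0.25,0,-0.6],"turn": 0},
  {"jaw": -0.3,"xyz": [0.5,0,-0.65],"turn": 0},
  {"jaw": -0.3,"xyz": [0.75,0,-0.65],"turn": -0.1},
  {"jaw": -0.3,"xyz": [1,0,-0.65],"turn": -0.2},
])

```text
time: 7.25
position: [573.1, 6.0, 136.6]
tool_rot: [179.9, 0.1, 107.5]
ft_force: [0.7, -0.5, -1.0]
grip_width: 29.9
finger_force: 0.0
```

```bash
python3 - <<'E'
from h import *
s=manip.get_state();print(s['position'],s['tool_rot'],s['joints'])
E
```

```text
[573.06035441   5.96320885 136.58321091] [1.79881306e+02 5.09479292e-02 1.07519161e+02] [-9.54813167e+00  9.16556631e+00  1.09390696e+02  9.85170320e-03
  6.13148611e+01 -2.70720642e+01]
```

>>> arm_command([
  {"jaw": -0.3,"xyz": [0.2,0.065,0],"turn": -0.09},
  {"jaw": -0.3,"xyz": [0.4,0.13,0],"turn": -0.18},
  {"jaw": -0.3,"xyz": [0.6,0.195,0],"turn": -0.27},
  {"jaw": -0.3,"xyz": [0.855,0.278,0],"turn": -0.36},
  {"jaw": -0.3,"xyz": [0.855,0.278,0],"turn": -0.45},
  {"jaw": -0.3,"xyz": [0.855,0.278,0],"turn": -0.54},
  {"jaw": -0.3,"xyz": [0.855,0.278,0],"turn": -0.63},
  {"jaw": -0.3,"xyz": [0.855,0.278,0],"turn": -0.72},
  {"jaw": -0.3,"xyz": [0.855,0.278,0],"turn": -0.8},
  {"jaw": -0.3,"xyz": [0.855,0.278,0],"turn": -0.8},
  {"jaw": -0.3,"xyz": [0.855,0.278,0],"turn": -0.8},
])

```text
time: 8.35
position: [575.3, 184.1, 135.3]
tool_rot: [180.0, -0.0, 179.1]
ft_force: [-0.2, 0.5, 0.1]
grip_width: 30.2
finger_force: 0.0
```

```bash
python3 - <<'E'
from h import *
snap('side','e.png',s=1.5)
s=manip.get_state();print(s['position'],s['tool_rot'])
E
```

```text
[575.36611357 183.98168031 135.27280948] [-1.79999264e+02 -1.27061302e-02  1.79073271e+02]
```

View pics/e.png

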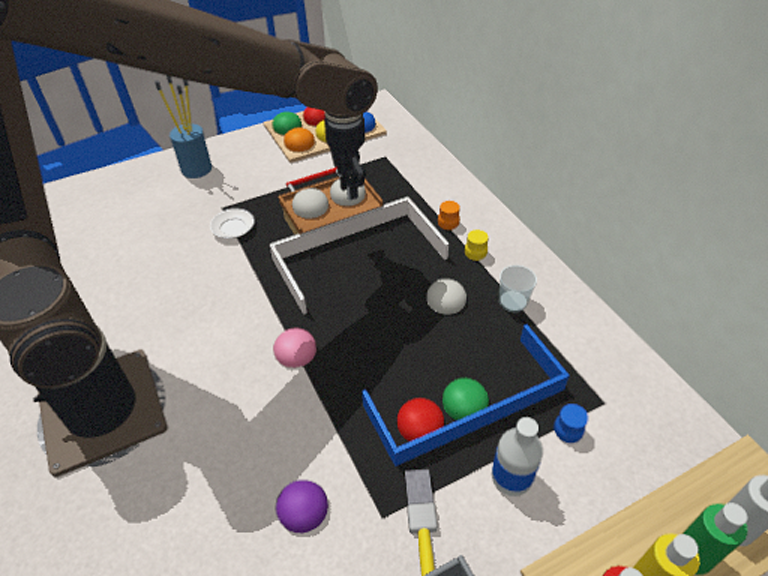

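Red (420,420) and green (466,400) lie flat inside the blue bin. Next I refine the handle position by segmenting its red colour.

```bash
python3 - <<'E'
from h import *
for n,f,box in(('scene','raw_a.png',(370,260,430,340)),('side','raw_b.png',(180,105,240,135))):
    hsv=cv2.cvtColor(cv2.imread('pics/'+f),cv2.COLOR_BGR2HSV)
    m=cv2.inRange(hsv,(0,120,90),(8,255,255))|cv2.inRange(hsv,(172,120,90),(180,255,255))
    y,x=np.nonzero(m);k=(x>box[0])&(x<box[2])&(y>box[1])&(y<box[3]);x=x[k];y=y[k]
    W=np.array([onz(n,a,b,55)[:2] for a,b in zip(x,y)])
    print(n,len(x),x.mean(),y.mean(),W.mean(0),W.min(0),W.max(0),np.polyfit(W[:,0],W[:,1],1))
E
```

```text
scene 396 400.0378787878788 300.6136363636364 [569.09217172 378.96313131] [496.5 371.6] [634.8 385.8] [-2.22571300e-05  3.78975798e+02]
side 92 208.29347826086956 117.48913043478261 [564.94891304 376.41630435] [499.4 368.1] [630. 384.] [-9.07641750e-03  3.81544017e+02]
```

>>> arm_command([
  {"jaw": -0.3,"xyz": [0.03,0.25,0],"turn": 0},
  {"jaw": -0.3,"xyz": [0.03,0.5,0],"turn": 0},
  {"jaw": -0.3,"xyz": [0.03,0.75,0],"turn": 0},
  {"jaw": -0.3,"xyz": [0.03,0.965,0],"turn": 0},
  {"jaw": -0.3,"xyz": [0.03,0.965,0],"turn": 0},
  {"jaw": -0.3,"xyz": [0.03,0.965,0.15],"turn": 0},
  {"jaw": -0.3,"xyz": [0.03,0.965,0.3],"turn": 0},
  {"jaw": -0.3,"xyz": [0.03,0.965,0.4],"turn": 0},
  {"jaw": -0.3,"xyz": [0.03,0.965,0.46],"turn": 0},
  {"jaw": -0.3,"xyz": [0.03,0.965,0.46],"turn": 0},
])

```text
time: 9.4
position: [571.0, 375.8, 41.0]
tool_rot: [-179.9, -0.2, 179.1]
ft_force: [0.2, -0.3, -0.9]
grip_width: 30.1
finger_force: 0.0
```

>>> arm_command([
  {"jaw": -0.6,"xyz": [0,0,0],"turn": 0},
  {"jaw": -1,"xyz": [0,0,0],"turn": 0},
  {"jaw": -1,"xyz": [0,0,0],"turn": 0},
  {"jaw": -1,"xyz": [0,0,0],"turn": 0},
  {"jaw": -1,"xyz": [0,0,0],"turn": 0},
], grip_force=25)

```text
time: 9.9
position: [573.3, 377.5, 44.9]
tool_rot: [179.9, 0.2, 179.2]
ft_force: [1.4, 1.2, 2.7]
grip_width: 10.8
finger_force: 25.8
```

>>> arm_command([
  {"jaw": -1,"xyz": [0,-0.003,-0.04],"turn": 0},
  {"jaw": -1,"xyz": [0,-0.008,-0.08],"turn": 0},
  {"jaw": -1,"xyz": [0,-0.015,-0.12],"turn": 0},
  {"jaw": -1,"xyz": [0,-0.025,-0.16],"turn": 0},
  {"jaw": -1,"xyz": [0,-0.037,-0.2],"turn": 0},
  {"jaw": -1,"xyz": [0,-0.05,-0.24],"turn": 0},
  {"jaw": -1,"xyz": [0,-0.05,-0.24],"turn": 0},
  {"jaw": -1,"xyz": [0,-0.05,-0.24],"turn": 0},
])

```text
time: 10.7
position: [573.3, 368.2, 92.5]
tool_rot: [179.8, 0.2, 179.2]
ft_force: [4.4, 4.6, -0.9]
grip_width: 10.7
finger_force: 24.9
```

```bash
python3 - <<'E'
from h import *
snap('scene','f.png',(200,120,480,340),2.5)
E
```

```text
(no output)
```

View pics/f.png

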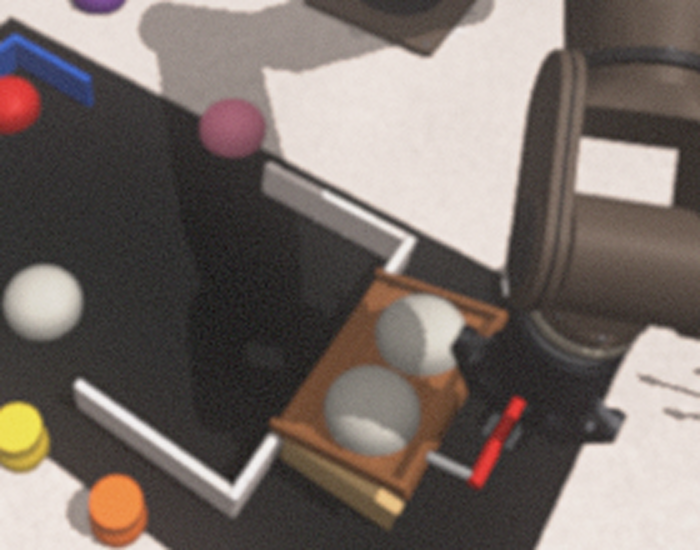

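The tray is up about 0.3 rad with both shells still on it (crop 420,333 and 372,408) and the bar held. I'll keep raising it.

>>> arm_command([
  {"jaw": -1,"xyz": [0,-0.015,-0.039],"turn": 0},
  {"jaw": -1,"xyz": [0,-0.032,-0.076],"turn": 0},
  {"jaw": -1,"xyz": [0,-0.041,-0.095],"turn": 0},
  {"jaw": -1,"xyz": [0,-0.051,-0.113],"turn": 0},
  {"jaw": -1,"xyz": [0,-0.061,-0.13],"turn": 0},
  {"jaw": -1,"xyz": [0,-0.072,-0.148],"turn": 0},
  {"jaw": -1,"xyz": [0,-0.083,-0.165],"turn": 0},
  {"jaw": -1,"xyz": [0,-0.095,-0.182],"turn": 0},
  {"jaw": -1,"xyz": [0,-0.107,-0.199],"turn": 0},
  {"jaw": -1,"xyz": [0,-0.119,-0.215],"turn": 0},
  {"jaw": -1,"xyz": [0,-0.131,-0.231],"turn": 0},
  {"jaw": -1,"xyz": [0,-0.144,-0.247],"turn": 0},
  {"jaw": -1,"xyz": [0,-0.158,-0.262],"turn": 0},
  {"jaw": -1,"xyz": [0,-0.172,-0.277],"turn": 0},
  {"jaw": -1,"xyz": [0,-0.186,-0.292],"turn": 0},
  {"jaw": -1,"xyz": [0,-0.2,-0.306],"turn": 0},
  {"jaw": -1,"xyz": [0,-0.2,-0.306],"turn": 0},
  {"jaw": -1,"xyz": [0,-0.2,-0.306],"turn": 0},
  {"jaw": -1,"xyz": [0,-0.2,-0.306],"turn": 0},
  {"jaw": -1,"xyz": [0,-0.2,-0.306],"turn": 0},
])

```text
time: 12.75
position: [573.4, 329.9, 155.6]
tool_rot: [179.6, 0.4, 179.2]
ft_force: [2.6, 7.5, 5.3]
grip_width: 10.3
finger_force: 24.6
```

```bash
python3 - <<'E'
from h import *
snap('side','g.png',(100,60,370,260),2.5)
E
```

```text
(no output)
```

View pics/g.png

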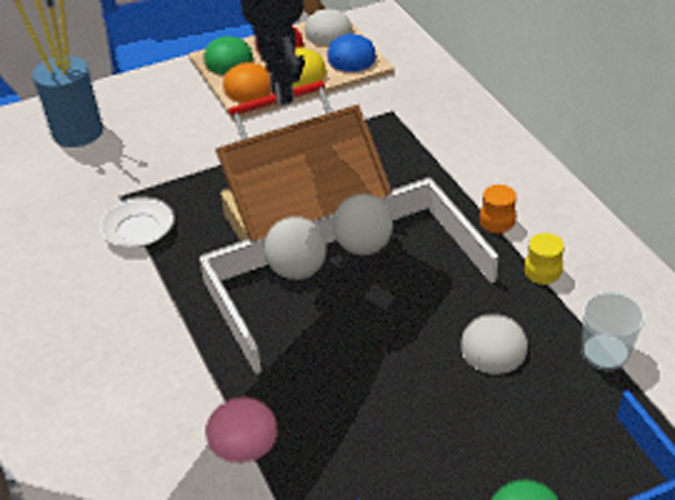

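The tray is empty and both shells are at the bin's rear wall (crop 295,248 and 362,224). I'll raise it a bit more so they clear fully, then lower it.

>>> arm_command([
  {"jaw": -1,"xyz": [0,-0.031,-0.027],"turn": 0},
  {"jaw": -1,"xyz": [0,-0.062,-0.054],"turn": 0},
  {"jaw": -1,"xyz": [0,-0.095,-0.078],"turn": 0},
  {"jaw": -1,"xyz": [0,-0.095,-0.078],"turn": 0},
  {"jaw": -1,"xyz": [0,-0.095,-0.078],"turn": 0},
])

```text
time: 13.3
position: [573.4, 310.8, 172.5]
tool_rot: [179.6, 0.4, 179.2]
ft_force: [2.9, 7.3, 8.2]
grip_width: 10.9
finger_force: 25.1
```

>>> arm_command([
  {"jaw": -1,"xyz": [0,0.031,0.025],"turn": 0},
  {"jaw": -1,"xyz": [0,0.064,0.05],"turn": 0},
  {"jaw": -1,"xyz": [0,0.123,0.107],"turn": 0},
  {"jaw": -1,"xyz": [0,0.176,0.169],"turn": 0},
  {"jaw": -1,"xyz": [0,0.223,0.236],"turn": 0},
  {"jaw": -1,"xyz": [0,0.263,0.308],"turn": 0},
  {"jaw": -1,"xyz": [0,0.295,0.384],"turn": 0},
  {"jaw": -1,"xyz": [0,0.32,0.462],"turn": 0},
  {"jaw": -1,"xyz": [0,0.337,0.543],"turn": 0},
  {"jaw": -1,"xyz": [0,0.345,0.61],"turn": 0},
  {"jaw": -1,"xyz": [0,0.345,0.624],"turn": 0},
  {"jaw": -1,"xyz": [0,0.345,0.624],"turn": 0},
])

```text
time: 14.5
position: [573.0, 377.4, 43.5]
tool_rot: [180.0, 0.1, 179.2]
ft_force: [1.9, 3.4, 2.4]
grip_width: 10.9
finger_force: 27.8
```

>>> arm_command([
  {"jaw": -0.3,"xyz": [0,0,0],"turn": 0},
  {"jaw": -0.3,"xyz": [0,0,0],"turn": 0},
  {"jaw": -0.3,"xyz": [0,0,0],"turn": 0},
  {"jaw": -0.3,"xyz": [0,0,-0.1],"turn": 0},
  {"jaw": -0.3,"xyz": [0,0,-0.25],"turn": 0},
  {"jaw": -0.3,"xyz": [0,0,-0.45],"turn": 0},
  {"jaw": -0.3,"xyz": [0,-0.2,-0.45],"turn": 0},
  {"jaw": -0.3,"xyz": [0,-0.4,-0.45],"turn": 0},
  {"jaw": -0.3,"xyz": [0,-0.6,-0.45],"turn": 0},
  {"jaw": -0.3,"xyz": [0,-0.8,-0.45],"turn": 0},
  {"jaw": -0.3,"xyz": [0,-1,-0.45],"turn": 0},
  {"jaw": -0.3,"xyz": [0,-1,-0.45],"turn": 0},
])

```text
time: 15.7
position: [568.7, 172.7, 132.6]
tool_rot: [-179.9, -0.1, 178.9]
ft_force: [-1.1, 0.4, 0.8]
grip_width: 30.1
finger_force: 0.0
```

>>> arm_command([
  {"jaw": 0.0,"xyz": [-0.1,-0.2,0],"turn": 0.09},
  {"jaw": 0.18,"xyz": [-0.2,-0.4,0],"turn": 0.18},
  {"jaw": 0.18,"xyz": [-0.35,-0.6,0],"turn": 0.27},
  {"jaw": 0.18,"xyz": [-0.5,-0.8,0],"turn": 0.36},
  {"jaw": 0.18,"xyz": [-0.52,-0.9,0],"turn": 0.45},
  {"jaw": 0.18,"xyz": [-0.52,-0.9,0],"turn": 0.54},
  {"jaw": 0.18,"xyz": [-0.52,-0.9,0],"turn": 0.63},
  {"jaw": 0.18,"xyz": [-0.52,-0.9,0],"turn": 0.72},
  {"jaw": 0.18,"xyz": [-0.52,-0.9,0],"turn": 0.81},
  {"jaw": 0.18,"xyz": [-0.52,-0.9,0],"turn": 0.9},
  {"jaw": 0.18,"xyz": [-0.52,-0.9,0],"turn": 1},
  {"jaw": 0.18,"xyz": [-0.52,-0.9,0],"turn": 1},
  {"jaw": 0.18,"xyz": [-0.52,-0.9,0],"turn": 1},
])

```text
time: 17.0
position: [670.6, -4.0, 132.8]
tool_rot: [-179.9, -0.0, 89.4]
ft_force: [0.0, 0.6, 0.4]
grip_width: 50.5
finger_force: 0.0
```

```bash
python3 - <<'E'
from h import *
snap('side','h.png',s=1.5)
print(manip.get_state()['position'],manip.get_state()['tool_rot'])
E
```

```text
[670.66949597  -4.09312998 132.9439434 ] [-1.79950219e+02 -6.87768870e-03  8.93570238e+01]
```

View pics/h.png

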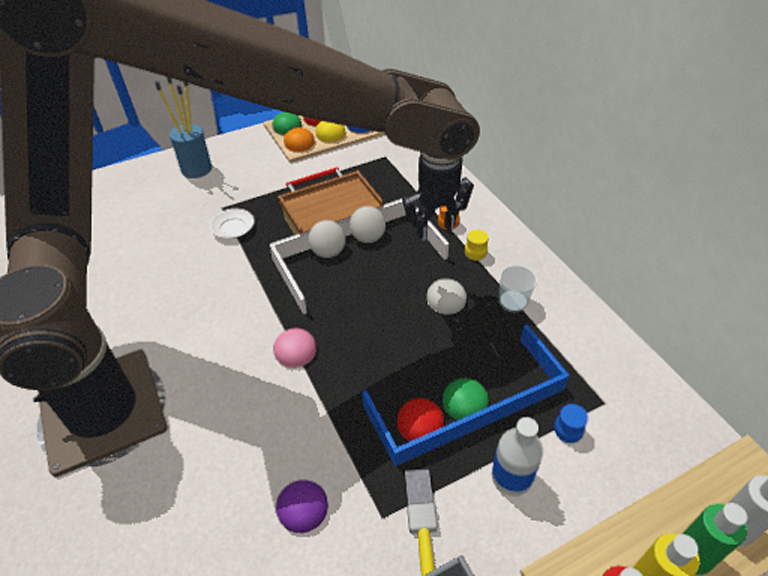

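The tray is down. Its two shells lie in the white bin at (326,238) and (367,224). Last is the white shell on the table at (447,296).

>>> arm_command([
  {"jaw": 0.18,"xyz": [-0.2,0,0],"turn": 0},
  {"jaw": 0.18,"xyz": [-0.4,0,0],"turn": 0},
  {"jaw": 0.18,"xyz": [-0.63,0,0],"turn": 0},
  {"jaw": 0.18,"xyz": [-0.63,0,0],"turn": 0},
  {"jaw": 0.18,"xyz": [-0.63,0,0.2],"turn": 0},
  {"jaw": 0.18,"xyz": [-0.63,0,0.4],"turn": 0},
  {"jaw": 0.18,"xyz": [-0.63,0,0.55],"turn": 0},
  {"jaw": 0.18,"xyz": [-0.63,0,0.64],"turn": 0},
  {"jaw": 0.18,"xyz": [-0.63,0,0.64],"turn": 0},
])

```text
time: 17.95
position: [666.8, -129.1, 1.8]
tool_rot: [-179.6, -0.1, 89.3]
ft_force: [-0.0, -0.3, 0.4]
grip_width: 50.5
finger_force: 0.0
```

>>> arm_command([
  {"jaw": 0.18,"xyz": [0.06,0,0],"turn": 0},
  {"jaw": 0.18,"xyz": [0.12,0,0],"turn": 0},
  {"jaw": 0.18,"xyz": [0.18,0,0],"turn": 0},
  {"jaw": 0.18,"xyz": [0.24,0,0],"turn": 0},
  {"jaw": 0.18,"xyz": [0.31,0,0],"turn": 0},
  {"jaw": 0.18,"xyz": [0.38,0,0],"turn": 0},
  {"jaw": 0.18,"xyz": [0.45,0,0],"turn": 0},
  {"jaw": 0.18,"xyz": [0.52,0,0],"turn": 0},
  {"jaw": 0.18,"xyz": [0.59,0,0],"turn": 0},
  {"jaw": 0.18,"xyz": [0.66,0,0],"turn": 0},
  {"jaw": 0.18,"xyz": [0.73,0,0],"turn": 0},
  {"jaw": 0.18,"xyz": [0.8,0,0],"turn": 0},
  {"jaw": 0.18,"xyz": [0.86,0,0],"turn": 0},
  {"jaw": 0.18,"xyz": [0.91,0,0],"turn": 0},
  {"jaw": 0.18,"xyz": [0.95,0,0],"turn": 0},
  {"jaw": 0.18,"xyz": [0.95,0,0],"turn": 0},
  {"jaw": 0.18,"xyz": [0.8,0,0],"turn": 0},
  {"jaw": 0.18,"xyz": [0.65,0,-0.15],"turn": 0},
  {"jaw": 0.18,"xyz": [0.4,0,-0.3],"turn": 0},
  {"jaw": 0.18,"xyz": [0.2,-0.1,-0.5],"turn": 0},
])

```text
time: 19.95
position: [655.1, -80.1, 93.8]
tool_rot: [-180.0, 0.0, 89.2]
ft_force: [0.7, 0.3, 0.6]
grip_width: 50.3
finger_force: 0.0
```

>>> arm_command([
  {"jaw": 0.18,"xyz": [-0.2,0,-0.2],"turn": 0},
  {"jaw": 0.18,"xyz": [-0.4,0,-0.4],"turn": 0},
  {"jaw": 0.18,"xyz": [-0.5,0,-0.4],"turn": 0},
  {"jaw": 0.18,"xyz": [-0.5,0,-0.4],"turn": 0},
  {"jaw": 0.18,"xyz": [-0.5,0,-0.4],"turn": 0},
])

```text
time: 20.45
position: [653.2, -178.7, 173.5]
tool_rot: [-180.0, -0.0, 89.1]
ft_force: [0.4, 0.3, -0.3]
grip_width: 50.3
finger_force: 0.0
```

```bash
python3 - <<'E'
from h import *
print(manip.get_state()['position'])
snap('scene','i.png',s=1.5);snap('side','j.png',s=1.5)
E
```

```text
[ 653.21701275 -178.67560511  173.4833835 ]
```

View pics/i.png

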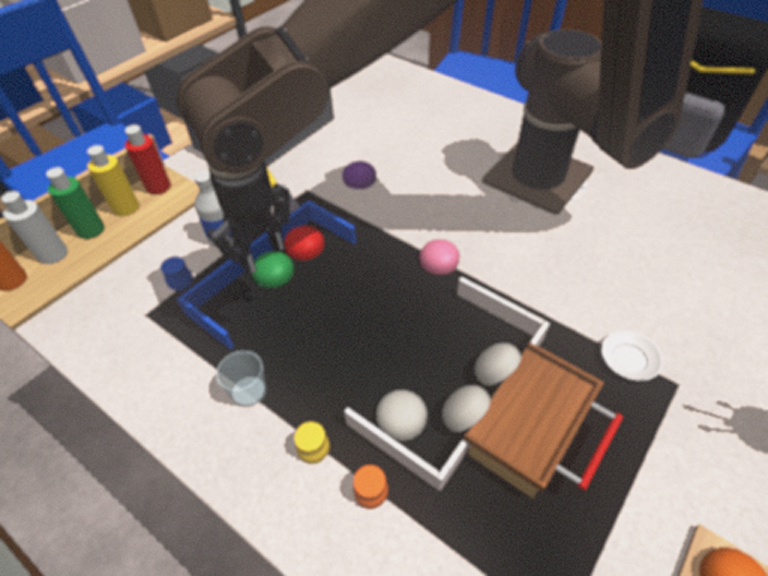

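View pics/j.png

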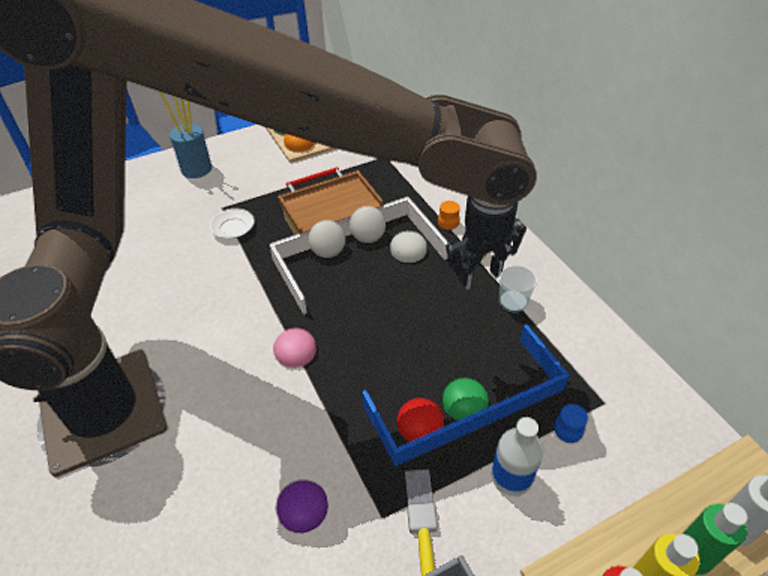

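Everything looks in place in scene px: red (304,243) and green (273,269) in the blue bin, and white (402,415), (466,408) and (498,363) in the white bin. The tray is level and the bystanders haven't moved. I'll triangulate the shells before handing in.

```bash
python3 - <<'E'
from h import *
for k,a,b in(('near',(498,363),(326,239)),('far',(466,408),(367,224)),('white',(402,415),(408,247)),('red',(304,243),(420,418)),('green',(273,269),(465,399)),('handle',(601,451),(314,178))):
    o1,d1=ray('scene',a[0]/1.5,a[1]/1.5);o2,d2=ray('side',b[0]/1.5,b[1]/1.5)
    s=np.linalg.lstsq(np.c_[d1,-d2],o2-o1,rcond=None)[0];print(k,((o1+d1*s[0]+o2+d2*s[1])/2).round())
E
```

```text
near [514. 186.  32.]
far [615. 187.  32.]
white [673. 105.   4.]
red [ 485. -279.    8.]
green [ 573. -282.    7.]
handle [567. 379.  48.]
```

```bash
python3 -c "
from bench import manip
print(manip.sign_off())"
```

```text
the job is handed in; nothing more can be done
None
```

I handed the job in at about 20.5 s of the 67 s; sign-off returned no verdict, but in the last pictures red and green lie flat in the blue bin, all three white shells are in the white bin (the two from the tray leaning on its rear wall), the tray is down and the bystanders look unmoved.

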